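# Index a sherd on the photo turntable

### The job

Set the reddish sherd that lies on the yellow case in the middle of the photo turntable; the glue bottle stands in the way of the turntable's sprung advance lever, so also stand it upright elsewhere on the table, outside the whole circle that the lever's knob could trace. Then, with the sherd on it, swing the lever fully to its stop and let it come all the way back, as many times as it takes until the white mark on the plate stands at the red pointer, and no further. Leave everything else where it is.

Things in the scene. Friction and masses are not known exactly. Their poses are not given: they have to be found in the camera images.
- turntable: fixed grey round base, 156 mm across; origin: centre of its underside on the table, z up. The lever at rest points along its -x; a red pointer (16 mm wide, up to 42 mm high) stands on its rim at its +y. The base's rim is 33 mm high; the plate (132 mm across, dark steel with a black rubber pad of 90 mm, its white mark 10 mm wide and 20 mm long) turns on top of it about its z axis, its upper face 46 mm above the table
- plate_top (a point): centre of the plate's upper face (where the sherd is to go), 46 mm above the table; turns with the plate: its +y points to the white mark on the plate's edge
- plate_disc (a joint): angle of the plate in rad, growing counterclockwise seen from above; 0 = the white mark exactly at the red pointer; it starts negative (-1.75 to -0.45). A hidden ratchet lets the lever drive it counterclockwise only: each full stroke carries it on to the next of 8 index positions (0.785 rad apart, 0 is one of them). The first stroke from an odd position moves it by anything up to 1 rad, so one or two full strokes bring it to 0; friction holds it where it is left
- lever_arm (a joint): angle of the lever in rad about the turntable's centre: 0 = at rest, 1.0 = at its stop, growing counterclockwise seen from above; a spring brings it back when let go. Moving the knob takes 1 to 4 N
- lever_knob (a point): top of the lever's upright black knob, a round post of 14 mm diameter standing 130 mm from the turntable's axis, gripping height 26 to 78 mm above the table; the steel arm below it is 11 to 18 mm above the table
- red_sherd: reddish-brown irregular pottery sherd, about 49 (its x) x 41 (its y) x 18 mm, 18 to 33 g, lying loose on the yellow case at any yaw; origin: middle of its underside. It can be gripped from above across its y or its x
- glue_bottle: white bottle with a white cap and blue label, 42 mm diameter, 75 mm high, 30 to 60 g, loose, starts upright in the lever's path; origin: centre of its underside
- case_yellow: fixed shut yellow case, 60 (x) x 120 (y) x 40 mm, small tab on its -x face; origin: centre of its underside
- case_left: fixed black case with a clear lid, 60 (x) x 130 (y) x 45 mm, bystander with a brown sherd on it; origin: centre of its underside
- case_right: fixed black case with a clear lid, 60 (x) x 110 (y) x 45 mm, bystander with a brown sherd on it; origin: centre of its underside
- sherd_a: brown pointed sherd, 39 x 37 x 20 mm, loose bystander on the longer black case (130 mm); origin: middle of its underside
- sherd_b: brown sherd, 53 x 45 x 18 mm, loose bystander on the shorter black case (110 mm); origin: middle of its underside
- loupe: black eye loupe, 32 mm diameter, 27 mm high, loose bystander beside the lever's rest; origin: centre of its underside
- red_dish: red round dish, 68 mm diameter, 14 mm high, loose bystander near the turntable; origin: centre of its underside
Mind the look-alikes: they are no part of the job. What is shaped like the red_sherd but blue or green is not meant.

How it is judged:
By the outcome, as a careful person would: the job done as asked, in the order asked, and still so for the second after the job is handed in, with the robot touching nothing.
It also fails if it takes over 72 s, if anything falls off the work surface, if the arm or the gripper's body presses on something with over 40 N, if the wrist force passes 120 N, or if a joint passes its speed limit or range.

### The arm

A 6-joint arm with a two-finger parallel gripper is mounted at the origin on the work surface; the furniture and walls round the work are solid. World frame = base frame: x ahead of the robot, y to its left, z up, the work surface at z = 0. Lengths are in mm, angles in rad, forces in N, time in s.
With the tool pointing down it reaches from about 350 to 975 mm from the base axis. Payload 7.1 kg.
Tool frame: the origin (TCP) lies between the finger pads; the fingertips stand 19 mm ahead of it and the grasp point (between the pads) is the TCP (ctrl.tcp_to_tips is the distance from the TCP to the fingertips, in mm); z points along the fingers, y is the line along which they close (so a half turn about z gives the same grasp; the last joint's range is limited). The gripper opens to 88 mm and grips with 3 to 60 N. Pads are 20 mm wide; open, the fingers measure 115 mm over their backs; the gripper's body (75 mm by 178 mm) begins 61 mm behind the grasp point.
Start: joints at [-1.326, 0.423, 1.63, -0, 1.089, -0.019], TCP at [162.988, -603.357, 241.675] pointing down, gripper open.
Joint ranges: [-3, 3], [-0.9, 2.11], [0.09, 2.58], [-1.31, 4.45], [0.11, 2.69], [-2.54, 2.54]. Speed limits (rad/s): [2.39, 2.39, 3.01, 3.14, 3.14, 3.14].

### API

Orientations are given as a rotation vector (axis times angle).
In Python, from workcell import status, optics, ctrl gives the robot as it stands. The module is installed in compiled form; this text tells all that it offers.
- The arm moves only by the shell command python3 -m inch 'ROWS'. ROWS is JSON, a list that holds one entry, the list of rows, each a list of 7 numbers: the shift along the tool's x, y, z in mm, then the turn, a rotation vector about the tool's x, y, z in rad, then the opening in per cent of the stroke, from 0 (shut) to 100 (fully open). A call has 1 to 20 rows; each row is the pose to reach, as a shift and turn from the pose commanded when the call began, along the tool's axes at that moment; what a row does not reach only later rows make up. A row lasts 1/10 s, in which the tool goes at most 50 mm and 8.59 degrees, less where a joint would pass 70% of its speed; a pose out of reach is approached as far as the arm can. A call with a gripper value outside its range is refused whole. The fingers move at their own pace and stop on an object; the grip force is fixed at half the most. Time passes only in rows, so rows that repeat a pose let the fingers close. It gives the time, the measured TCP pose, the force, the opening and the grip force at its end, in the units of the state.
- status.get_obs(): the state, without advancing time (a new reading comes with each control period).
- optics.get_image(name): name is "scene" or "side" or "wrist"; returns a dict with "frame" (420x560x3 uint8, red, green, blue), "fx", "fy", "cx", "cy" (pixels), "rvec" (rotation vector, rad) and "tvec" (3), from world to camera coordinates, as OpenCV has them; the wrist camera has in their place "hand_eye" (4x4, takes a point from camera to tool coordinates, whose origin is the TCP and whose axes are the flange's). Camera axes: x right, y down, z forward; pixel columns grow to the right and rows downward; lengths in mm; the calibration is good to about 2 mm. The wrist camera is an equidistant fisheye: a pixel r from the principal point sees the ray r / f radians off the axis. A picture is of the moment at which its call begins: read the wrist's pose just before it. There is no depth.
- ctrl.close_job(): hands the job in; it is judged then, once.
The state is a dict: "t": time; "qpos": joint angles; "qvel": joint speeds; "joint_torque": joint torques, N m; "ee_pos": TCP position; "orientation": TCP orientation; "ft_force": force on the tool from outside, world axes, zero at the start; "moment": the same for the moment, N m; "width": finger opening in mm; "grasp_force": force on a finger pad.
Only numpy, scipy, OpenCV 4.12 (cv2) and the standard library are available. Lean on these libraries where they do the work, as an engineer would, in place of code of your own. Each camera call takes 0.05 s, during which the arm holds its last target. There are 200 camera calls.

## Working session

There is one attempt and no reset: what is moved stays moved. The work goes in short steps, Python scripts to look and compute and a shell command to move; the robot and the scene stay as the last step left them, time stands still between calls to the robot, and variables do not carry over. Pictures are saved under pics/ and viewed, at most 10 in all, crops included, and the job is handed in when it is done.

```bash
mkdir -p pics
cat > h.py <<'E'
import numpy as np,cv2
from workcell import status,optics,ctrl
from scipy.spatial.transform import Rotation as R
def grab(n):
    o=status.get_obs(); d=optics.get_image(n); d['obs']=o; return d
def save(d,f): cv2.imwrite('pics/'+f,cv2.cvtColor(d['frame'],cv2.COLOR_RGB2BGR))
def ray(d,u,v):
    if 'hand_eye' in d:
        x,y=u-d['cx'],v-d['cy']; r=np.hypot(x,y)+1e-9; th=r/d['fx']
        c=np.array([np.sin(th)*x/r,np.sin(th)*y/r,np.cos(th)])
        H=np.array(d['hand_eye']); Q=R.from_rotvec(d['obs']['orientation']).as_matrix()
        return np.array(d['obs']['ee_pos'])+Q@H[:3,3], Q@H[:3,:3]@c
    M=R.from_rotvec(np.ravel(d['rvec'])).as_matrix(); t=np.ravel(d['tvec'])
    return -M.T@t, M.T@np.array([(u-d['cx'])/d['fx'],(v-d['cy'])/d['fy'],1])
def onz(d,u,v,z):
    o,r=ray(d,u,v); return (o+r*(z-o[2])/r[2]).round(1)
E
python3 - <<'E'
from h import *
import pickle
for n in ['scene','side','wrist']:
    d=grab(n); save(d,n+'0.png'); pickle.dump(d,open(n+'0.pkl','wb')); print(n,d['fx'],d['cx'],d['cy'],d.get('hand_eye'))
    if n!='wrist': print(ray(d,280,210))
print(status.get_obs())
E
```

```text
scene 386.28936038057685 273.6442687670303 210.05102260238866 None
(array([ 99.32150573, 706.92965235, 536.40535427]), array([ 0.48411435, -0.73460542, -0.47566679]))
side 420.480641689778 279.09073688507027 209.17298592448424 None
(array([  415.80268464, -1146.96520292,   658.53533695]), array([ 0.12679852,  0.87782388, -0.46190466]))
wrist 325.19226210127806 275.6656630556524 210.08495860514017 [[-1.55775657e-03 -9.64973826e-01 -2.62341548e-01  7.15254806e+01]
 [ 9.99998785e-01 -1.51766354e-03 -3.55449160e-04 -1.81174636e+00]
 [-5.51470675e-05 -2.62341783e-01  9.64975018e-01 -1.42076787e+02]
 [ 0.00000000e+00  0.00000000e+00  0.00000000e+00  1.00000000e+00]]
{'t': 0.15, 'qpos': array([-1.32601584e+00,  4.23668539e-01,  1.63050526e+00,  2.40167464e-05,
        1.08858763e+00, -1.89687978e-02]), 'qvel': array([-0.00024889, -0.0008305 , -0.00213619,  0.002229  , -0.00042018,
       -0.00016058]), 'joint_torque': array([-1.98717390e-05, -5.44984138e+01, -2.73920149e+01,  6.44394220e-02,
        2.04934267e-02, -6.38009828e-05]), 'ee_pos': array([ 162.88988404, -602.97933952,  241.08184043]), 'orientation': array([-3.11316329e+00, -4.12926243e-01,  1.73580889e-04]), 'ft_force': array([ 0.44614613,  0.0024537 , -0.11356672]), 'moment': array([-0.01586963,  0.00855786, -0.04563428]), 'grasp_force': 0.0, 'width': 87.82288324686736}
```

View pics/scene0.png

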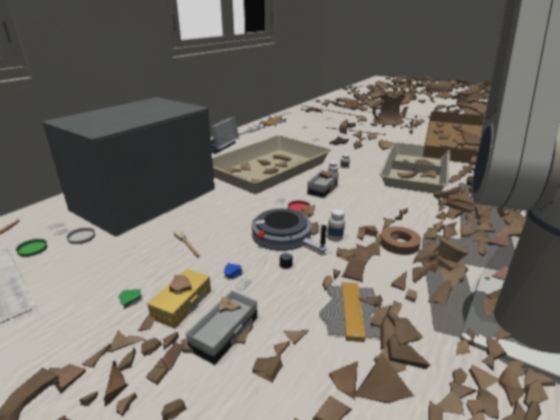

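View pics/side0.png

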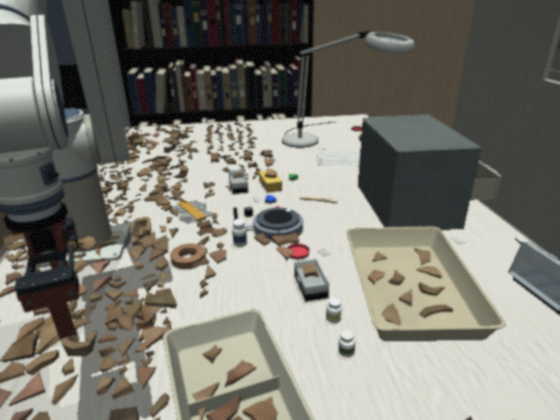

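The scene view shows the turntable at about (282,226), the knob at (323,236), the glue bottle at (337,224), the loupe at (286,260), the dish at (299,206) and the yellow case at (180,295) with a reddish sherd on it at (179,283). The look-alikes are the blue piece at (233,270) and the green one at (129,297), both on the table. Two other bottles stand far off at (333,170) and (345,160).

The side view shows the same layout, with the bottle at (239,230) and the yellow case at (270,180).

Run:
```python
from h import *
import pickle
s=pickle.load(open('scene0.pkl','rb')); w=pickle.load(open('side0.pkl','rb'))
for n,p,q,z in [('tt',(282,224),(278,221),40),('case',(180,287),(270,175),40),('sherd',(179,283),(270,175),50),('bottle base',(336,235),(239,240),0),('bottle top',(338,212),(239,221),75),('knobtop',(323,227),(236,209),78),('loupe',(286,262),(248,212),10),('dish',(299,206),(299,251),10),('pointer',(262,233),(0,0),40)]:
    print(n,onz(s,*p,z),onz(w,*q,z))
a=cv2.resize(s['frame'][185:345,130:360],None,fx=3.4,fy=3.4,interpolation=cv2.INTER_CUBIC)
cv2.imwrite('pics/crop1.png',a[:600,:800,::-1])
```

```text
tt [ 5.592e+02 -4.000e-01  4.000e+01] [568.8 -41.8  40. ]
case [591.8 317.5  40. ] [591.3 319.4  40. ]
sherd [592.4 318.   50. ] [588.4 295.7  50. ]
bottle base [448.7 -88.8   0. ] [446.8 -66.    0. ]
bottle top [443.6 -77.4  75. ] [449.9 -85.   75. ]
knobtop [438.2  12.3  78. ] [445.6 -14.1  78. ]
loupe [485.2  95.4  10. ] [487.1  89.9  10. ]
dish [ 602.6 -157.5   10. ] [ 609.1 -170.3   10. ]
pointer [575.9  62.9  40. ] [-3.26637e+04  7.97743e+04  4.00000e+01]
```

View pics/crop1.png

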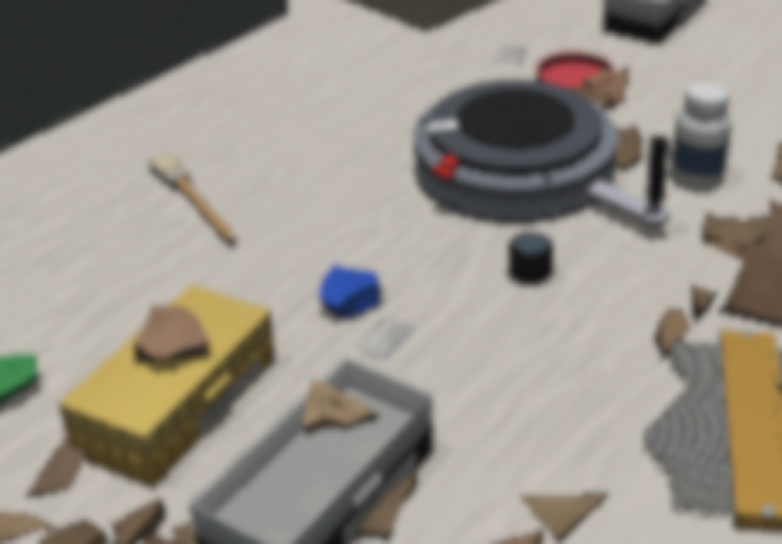

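```bash
cat >> h.py <<'E'
def rel(x,y,z,yaw):
    "row for a world target, tool down, tool x axis at angle yaw"
    o=status.get_obs(); Q=R.from_rotvec(o['orientation'])
    s=Q.inv().apply(np.array([x,y,z])-o['ee_pos'])
    T=R.from_matrix(np.array([[np.cos(yaw),np.sin(yaw),0],[np.sin(yaw),-np.cos(yaw),0],[0,0,-1]]).astype(float))
    r=(Q.inv()*T).as_rotvec()
    print('row',s.round(1),r.round(3),'steps',np.ceil(np.linalg.norm(s)/50),np.ceil(np.linalg.norm(r)/.15))
E
python3 -c "
from h import *
rel(510,-60,330,1.571)"
```

```text
row [ 476.7 -433.8  -88.4] [-1.000e-03 -1.000e-03 -1.307e+00] steps 14.0 9.0
```

```bash
T='[477,-434,-88,0,0,-1.307,100]'; python3 -m inch '[[[477,-434,-88,0,0,-1.307,100],[477,-434,-88,0,0,-1.307,100],[477,-434,-88,0,0,-1.307,100],[477,-434,-88,0,0,-1.307,100],[477,-434,-88,0,0,-1.307,100],[477,-434,-88,0,0,-1.307,100],[477,-434,-88,0,0,-1.307,100],[477,-434,-88,0,0,-1.307,100],[477,-434,-88,0,0,-1.307,100],[477,-434,-88,0,0,-1.307,100],[477,-434,-88,0,0,-1.307,100],[477,-434,-88,0,0,-1.307,100],[477,-434,-88,0,0,-1.307,100],[477,-434,-88,0,0,-1.307,100],[477,-434,-88,0,0,-1.307,100],[477,-434,-88,0,0,-1.307,100],[477,-434,-88,0,0,-1.307,100]]]'
python3 - <<'E'
from h import *
import pickle
d=grab('wrist'); save(d,'w1.png'); pickle.dump(d,open('w1.pkl','wb')); print(d['obs']['ee_pos'],d['obs']['orientation'])
E
```

```text
t: 1.85
ee_pos: [509.5, -61.2, 329.3]
orientation: [-2.223, -2.219, 0.001]
ft_force: [0.0, -0.9, 1.2]
width: 87.8
grasp_force: 0.0
[509.47229457 -61.19162665 329.33359613] [-2.22311166e+00 -2.21892216e+00  1.06283263e-03]
```

View pics/w1.png

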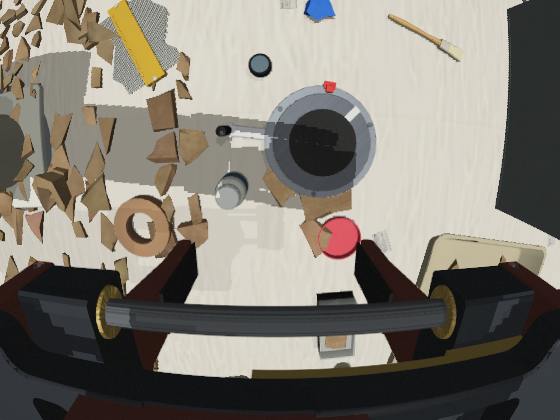

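The wrist view from above shows the turntable at (321,141), the knob top at (222,131), the pointer at (330,87), the white mark at (351,113), the bottle cap at about (229,193), the loupe at (260,64) and the dish at (339,237). The table between the turntable, the brush and the blue piece is free.

Run:
```python
from h import *
import pickle
d=pickle.load(open('w1.pkl','rb')); f=d['frame']; hsv=cv2.cvtColor(f,cv2.COLOR_RGB2HSV)
for n,p,z in [('rimL',(264,141),33),('rimR',(377,141),33),('rimT',(320,85),33),('rimB',(320,197),33),('pad',(322.5,142),46),('knob',(221,131),78),('cap',(229,195),75),('mark',(351,113),46),('ptr',(330,87),42),('loupe',(260,64),27),('dish',(339,237),14),('brush',(425,36),0),('blue',(319,8),0)]: print(n,onz(d,*p,z))
# pad: darkest blob ; base rim fit
g=cv2.cvtColor(f,cv2.COLOR_RGB2GRAY)
c=cv2.resize(f[75:215,200:390],None,fx=4,fy=4,interpolation=cv2.INTER_CUBIC); cv2.imwrite('pics/c2.png',c[:,:,::-1])
m=cv2.inRange(hsv,(0,160,100),(6,255,255)); m[120:]=0; ys,xs=np.nonzero(m); print('red',xs.mean(),ys.mean(),len(xs))
```

```text
rimL [493.2 -11.2  33. ]
rimR [649.1  -8.6  33. ]
rimT [568.2  65.3  33. ]
rimB [570.3 -88.6  33. ]
pad [570.2 -11.5  46. ]
knob [442.8   4.4  78. ]
cap [450.  -75.9  75. ]
mark [607.8  28.   46. ]
ptr [580.2  62.   42. ]
loupe [488.2  94.8  27. ]
dish [ 604.3 -155.    14. ]
brush [739.7 161.2  -0. ]
blue [572.7 188.8  -0. ]
red 329.19191919191917 86.28282828282828 99
```

View pics/c2.png

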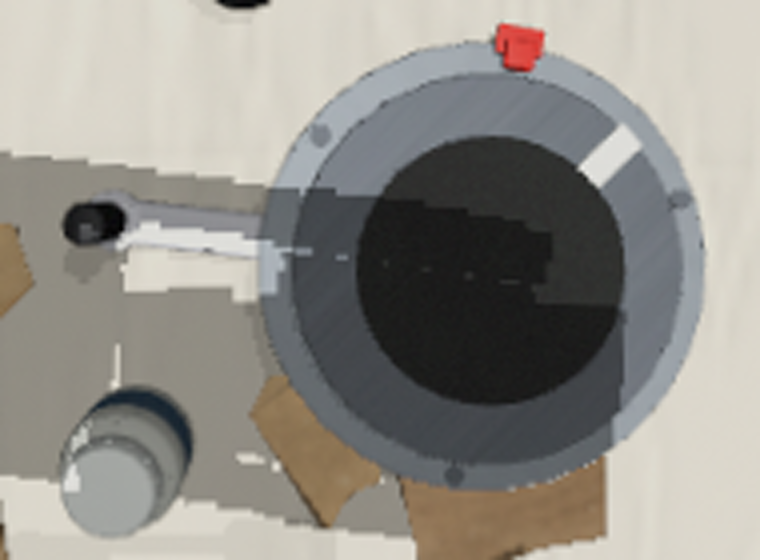

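```bash
python3 -c "
from h import *
rel(448,-77,160,1.05)
rel(448,-77,40,1.05)
import pickle
d=pickle.load(open('w1.pkl','rb'))
print(onz(d,205,55,0),onz(d,160,105,0),onz(d,164,80,0))
"
```

```text
row [-15.9 -61.4 169.5] [-0.001  0.     0.519] steps 4.0 4.0
row [-15.9 -61.4 289.5] [-0.001  0.     0.519] steps 6.0 4.0
[406.9 117.1   0. ] [337.   46.4   0. ] [343.8  84.    0. ]
```

```bash
python3 -m inch '[[[-16,-61.5,169,0,0,0.52,100],[-16,-61.5,169,0,0,0.52,100],[-16,-61.5,169,0,0,0.52,100],[-16,-61.5,169,0,0,0.52,100],[-16,-61.5,169,0,0,0.52,100],[-16,-61.5,205,0,0,0.52,100],[-16,-61.5,240,0,0,0.52,100],[-16,-61.5,270,0,0,0.52,100],[-16,-61.5,289,0,0,0.52,100],[-16,-61.5,289,0,0,0.52,100],[-16,-61.5,289,0,0,0.52,20],[-16,-61.5,289,0,0,0.52,20],[-16,-61.5,289,0,0,0.52,20],[-16,-61.5,289,0,0,0.52,20],[-16,-61.5,289,0,0,0.52,20],[-16,-61.5,289,0,0,0.52,20],[-16,-61.5,289,0,0,0.52,20],[-16,-61.5,289,0,0,0.52,20]]]'
python3 -c "
from h import *
rel(448,-77,140,1.05)
rel(406,117,140,1.4)
rel(406,117,41,1.4)"
```

```text
t: 3.7
ee_pos: [449.0, -76.0, 40.9]
orientation: [2.718, 1.576, 0.0]
ft_force: [0.5, 0.1, 4.1]
width: 41.0
grasp_force: 30.0
row [ -1.3  -0.4 -99.1] [ 0.    -0.     0.001] steps 2.0 1.0
row [ 146.1 -133.2  -99.2] [ 0.    -0.    -0.349] steps 5.0 3.0
row [ 146.1 -133.2   -0.2] [ 0.    -0.    -0.349] steps 4.0 3.0
```

```bash
python3 -m inch '[[[0,0,-30,0,0,0,20],[0,0,-75,0,0,0,20],[0,0,-105,0,0,0,20],[30,-27,-105,0,0,-0.07,20],[65,-60,-105,0,0,-0.16,20],[100,-92,-105,0,0,-0.25,20],[130,-118,-105,0,0,-0.32,20],[146,-133,-105,0,0,-0.35,20],[146,-133,-105,0,0,-0.35,20],[146,-133,-80,0,0,-0.35,20],[146,-133,-50,0,0,-0.35,20],[146,-133,-22,0,0,-0.35,20],[146,-133,-8,0,0,-0.35,20],[146,-133,-2,0,0,-0.35,20],[146,-133,-0.5,0,0,-0.35,20],[146,-133,-0.5,0,0,-0.35,20]]]'
```

```text
t: 5.3
ee_pos: [406.1, 116.2, 41.4]
orientation: [-2.403, -2.024, 0.0]
ft_force: [0.2, 0.2, -0.7]
width: 40.7
grasp_force: 30.0
```

```bash
python3 -m inch '[[[0,0,0.5,0,0,0,100],[0,0,0.5,0,0,0,100],[0,0,0.5,0,0,0,100],[0,0,0.5,0,0,0,100],[0,0,0.5,0,0,0,100],[0,0,-20,0,0,0,100],[0,0,-60,0,0,0,100],[0,0,-110,0,0,0,100],[0,0,-160,0,0,0,100],[0,0,-210,0,0,0,100],[0,0,-210,0,0,0,100]]]'
python3 -c "
from h import *
rel(591,300,250,1.571)"
```

```text
t: 6.4
ee_pos: [409.4, 117.8, 257.3]
orientation: [2.398, 2.022, 0.017]
ft_force: [0.3, 0.3, -0.6]
width: 87.7
grasp_force: 0.0
row [210.2 148.   10. ] [ 0.012 -0.004 -0.17 ] steps 6.0 2.0
```

```bash
python3 -m inch '[[[210,148,10,0,0,-0.17,100],[210,148,10,0,0,-0.17,100],[210,148,10,0,0,-0.17,100],[210,148,10,0,0,-0.17,100],[210,148,10,0,0,-0.17,100],[210,148,10,0,0,-0.17,100],[210,148,10,0,0,-0.17,100],[210,148,10,0,0,-0.17,100]]]'
python3 - <<'E'
from h import *
import pickle
d=grab('wrist'); save(d,'w2.png'); pickle.dump(d,open('w2.pkl','wb')); print(d['obs']['ee_pos'],d['obs']['orientation'])
E
```

```text
t: 7.2
ee_pos: [585.9, 297.7, 239.9]
orientation: [-2.221, -2.221, 0.004]
ft_force: [1.1, -0.7, 0.2]
width: 88.0
grasp_force: 0.0
[585.94387263 297.68887918 239.94580295] [-2.2209229  -2.2208789   0.00431742]
```

View pics/w2.png

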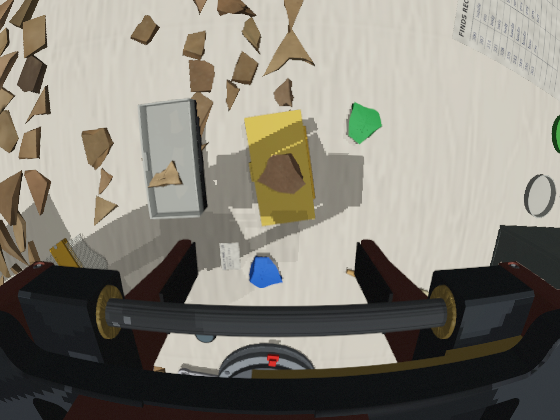

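The wrist view shows three pieces of this shape: the reddish-brown one on the yellow case at (281,174), the green one at (364,123) and the blue one at (264,272). The first is the one meant, because only it is reddish and lies on the yellow case; the enlarged crop showed the same. I will now segment it.

Run:
```python
from h import *
import pickle
d=pickle.load(open('w2.pkl','rb')); f=d['frame']; hsv=cv2.cvtColor(f,cv2.COLOR_RGB2HSV)
m=((hsv[...,0]<14)&(hsv[...,1]>60)).astype(np.uint8)*255
k=np.zeros_like(m); k[140:205,248:312]=255; m&=k
m=cv2.morphologyEx(m,cv2.MORPH_OPEN,np.ones((3,3)))
c=max(cv2.findContours(m,0,2)[0],key=cv2.contourArea)[:,0]
P=np.array([onz(d,u,v,49)[:2] for u,v in c],np.float32)
print('area',cv2.contourArea(P),'cent',cv2.moments(P)['m10']/cv2.moments(P)['m00'],cv2.moments(P)['m01']/cv2.moments(P)['m00'],'rect',cv2.minAreaRect(P))
h=cv2.convexHull(P)[:,0]
for a in range(0,180,10):
    t=np.radians(a); q=h@[np.cos(t),np.sin(t)]; print(a,round(float(np.ptp(q)),1),end='; ')
print(); print(cv2.approxPolyDP(P,2.5,True)[:,0].round(0).tolist())
y=cv2.inRange(hsv,(20,120,60),(35,255,255)); y[:, :235]=0;y[:,325:]=0;y[:100]=0;y[230:]=0
cy=np.vstack(cv2.findContours(y,0,2)[0])[:,0]
print('case',cv2.minAreaRect(np.array([onz(d,u,v,40)[:2] for u,v in cy],np.float32)))
v=cv2.resize(f[100:235,225:330],None,fx=4,fy=4,interpolation=cv2.INTER_CUBIC)
cv2.drawContours(v,[((c-[225,100])*4+2)],-1,(0,255,255),1); cv2.imwrite('pics/c3.png',v[:,:,::-1])
```

```text
Traceback (most recent call last):
ValueError: max() iterable argument is empty
```

```bash
cat > seg.py <<'E'
from h import *
import pickle
d=pickle.load(open('w2.pkl','rb')); f=d['frame']; hsv=cv2.cvtColor(f,cv2.COLOR_RGB2HSV)
for p in [(281,174),(270,180),(290,165),(265,200),(300,205),(270,130)]: print(p,f[p[1],p[0]],hsv[p[1],p[0]])
# ratio g/r tells clay from yellow in light and shadow
r=f.astype(float)+1; q=r[...,1]/r[...,0]; b=r[...,2]/r[...,0]
m=((q<0.78)&(b>.35)).astype(np.uint8)*255
k=np.zeros_like(m); k[140:205,248:312]=255; m&=k
m=cv2.morphologyEx(m,cv2.MORPH_OPEN,np.ones((3,3)))
c=max(cv2.findContours(m,0,2)[0],key=cv2.contourArea)[:,0]
P=np.array([onz(d,u,v,49)[:2] for u,v in c.astype(float)],np.float32)
M=cv2.moments(P); print('area',M['m00'],'cent',M['m10']/M['m00'],M['m01']/M['m00'],'rect',cv2.minAreaRect(P))
h=cv2.convexHull(P)[:,0]
for a in range(0,180,10):
    t=np.radians(a); x=h@[np.cos(t),np.sin(t)]; print(a,round(float(np.ptp(x)),1),end='; ')
print(); print(cv2.approxPolyDP(P,2.5,True)[:,0].round(0).tolist())
v=cv2.resize(f[100:235,225:330],None,fx=4,fy=4,interpolation=cv2.INTER_CUBIC)
cv2.drawContours(v,[((c-[225,100])*4+2)],-1,(0,255,255),1); cv2.imwrite('pics/c3.png',v[:,:,::-1])
E
python3 seg.py
```

```text
(281, 174) [114  91  69] [ 15 101 114]
(270, 180) [107  83  64] [ 13 102 107]
(290, 165) [106  83  62] [ 14 106 106]
(265, 200) [137 120  52] [ 24 158 137]
(300, 205) [139 122  53] [ 24 158 139]
(270, 130) [213 192  94] [ 25 142 213]
area 12.865023192949593 cent 605.1727852217338 326.53306459096063 rect ((605.4000244140625, 326.70001220703125), (3.199981689453125, 5.20001220703125), 90.0)
0 5.2; 10 5.2; 20 5.1; 30 4.9; 40 4.5; 50 4.2; 60 3.9; 70 3.4; 80 3.3; 90 3.2; 100 4.0; 110 4.7; 120 5.3; 130 5.7; 140 6.0; 150 6.1; 160 5.9; 170 5.7; 
[[603.0, 328.0], [608.0, 325.0]]
```

View pics/c3.png

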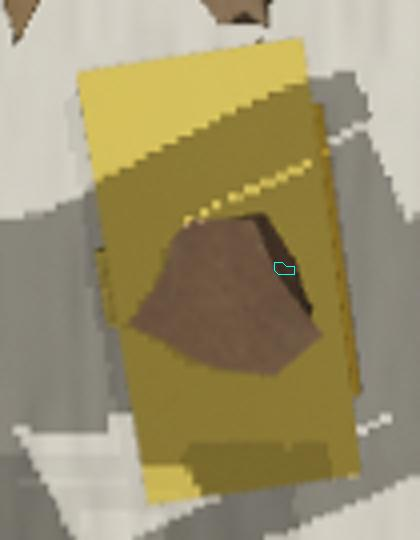

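The crop confirms it: the reddish-brown sherd on the yellow case, centred near (281,173), with a darker side face at its upper right. I need to change the mask to b/r > 0.47.

```bash
sed -i 's/m=((q<0.78)&(b>.35))/m=((b>.48)\&(b<.72)\&(q<.9))/' seg.py; python3 seg.py | tail -4; python3 -c "
from h import *
import pickle
d=pickle.load(open('w2.pkl','rb'))
# case top corners from crop -> z 40
for u,v in [(79,73),(302,40),(360,472),(147,503)]: print(onz(d,225+u/4,100+v/4,40))
for u,v in [(183,222),(265,213),(320,333),(275,375),(180,352),(131,324)]: print(onz(d,225+u/4,100+v/4,55))
"
```

```text
(270, 130) [213 192  94] [ 25 142 213]
area 1333.690242920071 cent 591.7177636289206 318.522784161295 rect ((594.8007202148438, 319.5638732910156), (41.158390045166016, 45.150718688964844), 63.07218933105469)
0 47.9; 10 47.0; 20 44.8; 30 44.3; 40 44.2; 50 43.5; 60 41.5; 70 41.4; 80 40.9; 90 41.0; 100 43.1; 110 45.0; 120 45.7; 130 45.2; 140 45.4; 150 45.4; 160 46.8; 170 48.1; 
[[580.0, 338.0], [566.0, 312.0], [586.0, 301.0], [604.0, 299.0], [614.0, 308.0], [601.0, 340.0]]
[552.8 376.8  40. ]
[610.8 385.3  40. ]
[628.2 268.6  40. ]
[569.4 259.7  40. ]
[580.  338.7  55. ]
[600.6 341.   55. ]
[614.9 310.2  55. ]
[603.5 299.2  55. ]
[579.1 305.3  55. ]
[566.6 312.6  55. ]
```

```bash
python3 -c "
from h import *
rel(593,319.5,140,3.05)
rel(593,319.5,61.5,3.05)"
```

```text
row [ 22.1   7.2 100.5] [-2.00e-03 -1.00e-03 -1.48e+00] steps 3.0 10.0
row [ 22.2   7.3 179. ] [-2.00e-03 -1.00e-03 -1.48e+00] steps 4.0 10.0
```

```bash
python3 -m inch '[[[22,7,60,0,0,-1.48,100],[22,7,100,0,0,-1.48,100],[22,7,100,0,0,-1.48,100],[22,7,100,0,0,-1.48,100],[22,7,100,0,0,-1.48,100],[22,7,100,0,0,-1.48,100],[22,7,100,0,0,-1.48,100],[22,7,100,0,0,-1.48,100],[22,7,100,0,0,-1.48,100],[22,7,100,0,0,-1.48,100],[22,7,100,0,0,-1.48,100],[22,7,100,0,0,-1.48,100],[22,7,100,0,0,-1.48,100]]]'
python3 -c "
from h import *
rel(593,319.5,61.5,3.05)"
```

```text
t: 8.55
ee_pos: [594.1, 320.3, 141.5]
orientation: [0.147, 3.138, 0.0]
ft_force: [0.1, 0.4, -0.3]
width: 87.8
grasp_force: 0.0
row [ 1.1 -0.9 80. ] [ 0.     0.    -0.002] steps 2.0 1.0
```

```bash
python3 -m inch '[[[1,-1,30,0,0,0,100],[1,-1,60,0,0,0,100],[1,-1,75,0,0,0,100],[1,-1,80,0,0,0,100],[1,-1,80,0,0,0,100],[1,-1,80,0,0,0,20],[1,-1,80,0,0,0,20],[1,-1,80,0,0,0,20],[1,-1,80,0,0,0,20],[1,-1,80,0,0,0,20],[1,-1,80,0,0,0,20],[1,-1,80,0,0,0,20],[1,-1,80,0,0,0,20]]]'
python3 -c "
from h import *
rel(570,-12,145,3.05)
rel(570,-12,68,3.05)"
```

```text
t: 9.85
ee_pos: [593.3, 319.9, 61.3]
orientation: [0.143, 3.138, 0.0]
ft_force: [-0.6, 0.5, 0.4]
width: 39.1
grasp_force: 29.9
row [  -6.9 -332.6  -83.8] [0.    0.    0.001] steps 7.0 1.0
row [  -6.9 -332.7   -6.8] [0.    0.    0.001] steps 7.0 1.0
```

```bash
python3 -m inch '[[[0,0,-30,0,0,0,20],[0,0,-70,0,0,0,20],[0,-20,-100,0,0,0,20],[-1,-50,-100,0,0,0,20],[-2,-90,-100,0,0,0,20],[-3,-135,-100,0,0,0,20],[-5,-180,-100,0,0,0,20],[-7,-225,-100,0,0,0,20],[-8,-270,-100,0,0,0,20],[-9,-310,-100,0,0,0,20],[-9.5,-327,-100,0,0,0,20],[-9.5,-332.5,-95,0,0,0,20],[-9.5,-332.5,-80,0,0,0,20],[-9.5,-332.5,-60,0,0,0,20],[-9.5,-332.5,-60,0,0,0,20]]]'
python3 -c "
from h import *
o=status.get_obs();print(o['ee_pos'],o['width'],o['grasp_force'])
rel(572.5,-12,67.7,3.05)"
```

```text
t: 11.35
ee_pos: [570.5, -10.5, 117.9]
orientation: [-0.14, -3.133, -0.0]
ft_force: [-0.2, 0.0, 0.3]
width: 38.8
grasp_force: 29.9
[570.5021459  -10.47824213 117.9088551 ] 38.80461580831448 29.94908736818161
row [-2.4 -1.3 50.2] [ 0.    -0.006  0.002] steps 2.0 1.0
```

```bash
python3 -m inch '[[[0,0,0,0,0,0,20],[0,0,0,0,0,0,20],[0,0,0,0,0,0,20]]]'
python3 -c "
from h import *
rel(572.5,-12,67.7,3.05)"
```

```text
t: 11.65
ee_pos: [573.1, -11.6, 121.8]
orientation: [0.141, 3.137, 0.0]
ft_force: [-1.2, 0.7, 0.1]
width: 38.7
grasp_force: 29.9
row [ 0.7 -0.4 54.1] [0.    0.001 0.002] steps 2.0 1.0
```

```bash
python3 -m inch '[[[0.5,-0.5,20,0,0,0,20],[0.5,-0.5,40,0,0,0,20],[0.5,-0.5,50,0,0,0,20],[0.5,-0.5,53,0,0,0,20],[0.5,-0.5,54,0,0,0,20],[0.5,-0.5,54,0,0,0,20],[0.5,-0.5,54,0,0,0,20],[0.5,-0.5,54,0,0,0,85],[0.5,-0.5,54,0,0,0,85],[0.5,-0.5,54,0,0,0,85],[0.5,-0.5,54,0,0,0,85],[0.5,-0.5,54,0,0,0,85],[0.5,-0.5,40,0,0,0,85],[0.5,-0.5,10,0,0,0,85],[0.5,-0.5,-40,0,0,0,85],[0.5,-0.5,-90,0,0,0,85],[0.5,-0.5,-90,0,0,0,85],[0.5,-0.5,-90,0,0,0,85],[0.5,-0.5,-90,0,0,0,85]]]'
python3 -c "
from h import *
rel(470,60,220,1.571)"
```

```text
t: 13.55
ee_pos: [571.2, -12.6, 210.6]
orientation: [-0.143, -3.137, 0.0]
ft_force: [-1.2, 0.6, 0.5]
width: 74.6
grasp_force: 0.0
row [107.4  63.1  -9.2] [-1.00e-03 -1.00e-03  1.48e+00] steps 3.0 10.0
```

```bash
python3 -m inch '[[[107,63,-9,0,0,1.48,60],[107,63,-9,0,0,1.48,60],[107,63,-9,0,0,1.48,60],[107,63,-9,0,0,1.48,60],[107,63,-9,0,0,1.48,60],[107,63,-9,0,0,1.48,60],[107,63,-9,0,0,1.48,60],[107,63,-9,0,0,1.48,60],[107,63,-9,0,0,1.48,60],[107,63,-9,0,0,1.48,60],[107,63,-9,0,0,1.48,60],[107,63,-9,0,0,1.48,60],[107,63,-9,0,0,1.48,60]]]'
python3 -c "
from h import *
rel(442,5,220,-0.127)"
```

```text
t: 14.85
ee_pos: [470.8, 59.8, 219.6]
orientation: [-2.218, -2.224, 0.002]
ft_force: [-0.9, -0.2, -0.6]
width: 53.1
grasp_force: 0.0
row [-54.7 -28.9  -0.4] [-1.0e-03  1.0e-03  1.7e+00] steps 2.0 12.0
```

```bash
python3 -m inch '[[[-55,-29,0,0,0,1.7,45],[-55,-29,0,0,0,1.7,45],[-55,-29,0,0,0,1.7,45],[-55,-29,0,0,0,1.7,45],[-55,-29,0,0,0,1.7,45],[-55,-29,0,0,0,1.7,45],[-55,-29,0,0,0,1.7,45],[-55,-29,0,0,0,1.7,45],[-55,-29,0,0,0,1.7,45],[-55,-29,0,0,0,1.7,45],[-55,-29,0,0,0,1.7,45],[-55,-29,0,0,0,1.7,45],[-55,-29,0,0,0,1.7,45],[-55,-29,0,0,0,1.7,45],[-55,-29,0,0,0,1.7,45]]]'
python3 - <<'E'
from h import *
import pickle
d=grab('wrist'); save(d,'w3.png'); pickle.dump(d,open('w3.pkl','wb')); print(d['obs']['ee_pos'],d['obs']['orientation'])
E
```

```text
t: 16.35
ee_pos: [442.1, 4.8, 220.1]
orientation: [3.135, -0.2, -0.0]
ft_force: [-0.0, -0.7, -0.5]
width: 39.4
grasp_force: 0.0
[442.13176928   4.80689077 220.12794322] [ 3.13519633e+00 -2.00097415e-01 -2.02018185e-04]
```

View pics/w3.png

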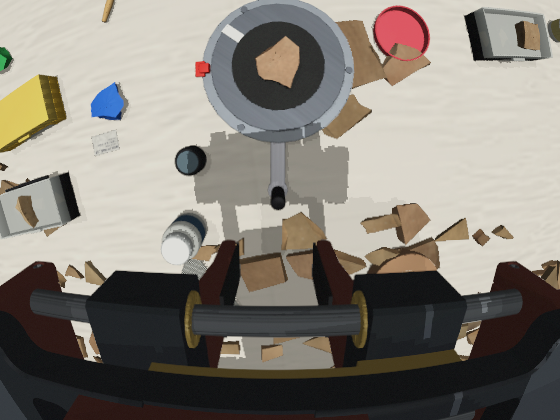

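The sherd lies in the middle of the pad at about (278,63), the bottle stands upright at (178,248), and the lever is free with its knob at (278,199). The mark at (233,33) stands just clockwise of the pointer at (202,69).

```bash
python3 - <<'E'
from h import *
import pickle
d=pickle.load(open('w3.pkl','rb'))
for n,p,z in [('knob',(278,198),78),('pad',(278.5,65),46),('sherd',(278,63),60),('loupe',(190,160),27),('bottle',(178,249),75),('mark',(233,33),46),('ptr',(202,69),42)]: print(n,onz(d,*p,z))
E
python3 -c "
from h import *
rel(442,4.5,46,-0.127)"
```

```text
knob [446.8   3.8  78. ]
pad [569.5 -12.7  46. ]
sherd [569. -12.  60.]
loupe [488.3  91.9  27. ]
bottle [408.2 107.7  75. ]
mark [608.8  26.6  46. ]
ptr [578.3  62.   42. ]
row [-1.000e-01  4.000e-01  1.741e+02] [-0.     0.    -0.001] steps 4.0 1.0
```

```bash
python3 -m inch '[[[0,0.5,40,0,0,0,45],[0,0.5,85,0,0,0,45],[0,0.5,125,0,0,0,45],[0,0.5,155,0,0,0,45],[0,0.5,170,0,0,0,45],[0,0.5,174,0,0,0,45],[0,0.5,174,0,0,0,45],[0,0.5,174,0,0,0,25],[0,0.5,174,0,0,0,25],[0,0.5,174,0,0,0,25],[0,0.5,174,0,0,0,25]]]'
python3 -c "
import numpy as np
for t in np.arange(.1,1.11,.1): print(round(t,2),(130-130*np.cos(t)).round(1),(130*np.sin(t)).round(1))
for t in (1.02,1.03,1.04,1.05,1.06): print(round(t,2),(130-130*np.cos(t)).round(1),(130*np.sin(t)).round(1))"
```

```text
t: 17.5
ee_pos: [442.5, 4.3, 46.8]
orientation: [-3.135, 0.203, -0.002]
ft_force: [0.3, 0.0, 0.1]
width: 22.1
grasp_force: 0.0
0.1 0.6 13.0
0.2 2.6 25.8
0.3 5.8 38.4
0.4 10.3 50.6
0.5 15.9 62.3
0.6 22.7 73.4
0.7 30.6 83.7
0.8 39.4 93.3
0.9 49.2 101.8
1.0 59.8 109.4
1.1 71.0 115.9
1.02 62.0 110.8
1.03 63.1 111.4
1.04 64.2 112.1
1.05 65.3 112.8
1.06 66.4 113.4
```

```bash
python3 -m inch '[[[0.2,6.5,0,0,0,-0.05,25],[0.6,13,0,0,0,-0.1,25],[1.5,19.4,0,0,0,-0.15,25],[2.6,25.8,0,0,0,-0.2,25],[4,32.2,0,0,0,-0.25,25],[5.8,38.4,0,0,0,-0.3,25],[7.9,44.6,0,0,0,-0.35,25],[10.3,50.6,0,0,0,-0.4,25],[12.9,56.5,0,0,0,-0.45,25],[15.9,62.3,0,0,0,-0.5,25],[22.7,73.4,0,0,0,-0.6,25],[30.6,83.7,0,0,0,-0.7,25],[39.4,93.3,0,0,0,-0.8,25],[49.2,101.8,0,0,0,-0.9,25],[54.4,105.7,0,0,0,-0.95,25],[57,107.5,0,0,0,-0.975,25],[59.8,109.4,0,0,0,-1.0,25],[59.8,109.4,0,0,0,-1.0,25],[59.8,109.4,0,0,0,-1.0,25]]]'
python3 - <<'E'
from h import *
o=status.get_obs(); v=o['ee_pos'][:2]-[570,-12]; print(np.hypot(*v), (np.degrees(np.arctan2(v[1],v[0]))%360)-172.7, o['ft_force'])
E
```

```text
t: 19.4
ee_pos: [486.8, -111.7, 46.1]
orientation: [-2.848, -1.324, 0.001]
ft_force: [-3.6, 0.6, 0.8]
width: 22.0
grasp_force: 1.3
129.82106157270456 57.45017711222951 [-3.61946728  0.59359133  0.75631091]
```

```bash
python3 -m inch '[[[0,2,0,0,0,-0.015,25],[0,4,0,0,0,-0.03,25],[0,4,0,0,0,-0.03,25],[0,4,0,0,0,-0.03,25]]]' | grep -E 'pos|force|t:'; python3 -m inch '[[[0,1.5,0,0,0,-0.012,25],[0,1.5,0,0,0,-0.012,25],[0,1.5,0,0,0,-0.012,25]]]' | grep -E 'pos|force'
```

```text
t: 19.8
ee_pos: [490.3, -114.5, 46.1]
ft_force: [-4.1, 0.1, 0.9]
grasp_force: 1.4
ee_pos: [491.4, -115.3, 46.1]
ft_force: [-3.7, 1.6, 2.0]
grasp_force: 1.9
```

```bash
python3 -m inch '[[[0,1.5,0,0,0,-0.012,25],[0,1.5,0,0,0,-0.012,25],[0,1.5,0,0,0,-0.012,25]]]' | grep -E 'pos|force'
python3 - <<'E'
from h import *
d=grab('wrist'); save(d,'w4.png'); o=d['obs']; v=o['ee_pos'][:2]-[570,-12]; print(np.hypot(*v), (np.degrees(np.arctan2(v[1],v[0]))%360)-172.7, o['ft_force'])
E
```

```text
ee_pos: [492.0, -115.7, 46.1]
ft_force: [-5.5, 3.6, 4.0]
grasp_force: 3.5
129.7936629295749 60.33605570461907 [-5.468453    3.6088477   3.96764574]
```

View pics/w4.png

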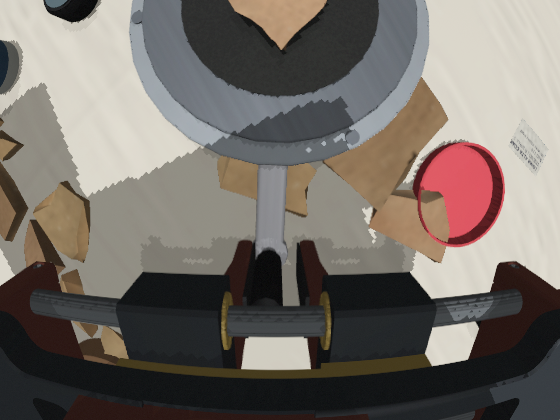

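The knob (268,270) is caged between the fingers and the force has started to rise, so the lever is close to its stop. I will press slightly further to confirm.

```bash
python3 -m inch '[[[0,2,0,0,0,-0.01,25],[0,2,0,0,0,-0.01,25],[0,2,0,0,0,-0.01,25]]]' | grep -E 'pos|force'
```

```text
ee_pos: [492.6, -116.2, 46.0]
ft_force: [-7.2, 8.4, 5.8]
grasp_force: 5.5
```

```bash
python3 -m inch '[[[0.2,-6.5,0,0,0,0.05,25],[0.6,-13,0,0,0,0.1,25],[2.6,-25.8,0,0,0,0.2,25],[5.8,-38.4,0,0,0,0.3,25],[10.3,-50.6,0,0,0,0.4,25],[15.9,-62.3,0,0,0,0.5,25],[22.7,-73.4,0,0,0,0.6,25],[30.6,-83.7,0,0,0,0.7,25],[39.4,-93.3,0,0,0,0.8,25],[49.2,-101.8,0,0,0,0.9,25],[54.4,-105.7,0,0,0,0.95,25],[59.8,-109.4,0,0,0,1.0,25],[65.3,-112.8,0,0,0,1.05,25],[67,-113.8,0,0,0,1.065,25],[67,-113.8,0,0,0,1.065,25],[67,-113.8,0,0,0,1.065,25]]]'
python3 - <<'E'
from h import *
o=status.get_obs(); v=o['ee_pos'][:2]-[570,-12]; print(np.hypot(*v), (np.degrees(np.arctan2(v[1],v[0]))%360)-172.7, o['ft_force'])
rel(442,4.5,46,-0.127)
E
```

```text
t: 22.35
ee_pos: [443.2, 3.8, 46.3]
orientation: [-3.135, 0.203, -0.002]
ft_force: [-0.2, 0.1, -0.5]
width: 22.1
grasp_force: 0.0
127.74303939465142 0.17842869269486528 [-0.19112057  0.066494   -0.51438081]
row [-1.3 -0.5  0.3] [-0.    -0.001 -0.002] steps 1.0 1.0
```

```bash
python3 -m inch '[[[-1,0,0,0,0,0,45],[-1,0,0,0,0,0,45],[-1,0,0,0,0,0,45],[-1,0,-30,0,0,0,45],[-1,0,-75,0,0,0,45],[-1,0,-125,0,0,0,45],[-1,0,-174,0,0,0,45],[-1,0,-174,0,0,0,45],[-1,0,-174,0,0,0,45],[-1,0,-174,0,0,0,45]]]' | grep pos
python3 - <<'E'
from h import *
import pickle
d=grab('wrist'); save(d,'w5.png'); pickle.dump(d,open('w5.pkl','wb'))
E
```

```text
ee_pos: [440.6, 4.1, 219.0]
```

View pics/w5.png

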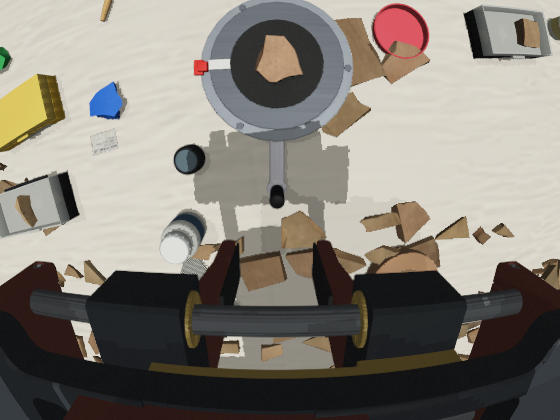

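Run:
```python
from h import *
import pickle
d=pickle.load(open('w5.pkl','rb')); f=d['frame'].astype(int)
c=onz(d,276.5,64,46)[:2]
w=(f.min(2)>170); w[:45]=0; w[85:]=0; w[:,:206]=0; w[:,240:]=0
ys,xs=np.nonzero(w); p=onz(d,xs.mean(),ys.mean(),46)[:2]
r=(f[...,0]>150)&(f[...,1]<80); r[:45]=0;r[90:]=0;r[:,:185]=0;r[:,220:]=0
Y,X=np.nonzero(r); q=onz(d,X.mean(),Y.mean(),38)[:2]
k=onz(d,277,196,78)[:2]; print(len(xs),len(X),c,p,q,k)
for n,a in (('mark',p),('ptr',q),('knob',k)): print(n,np.degrees(np.arctan2(*(a-c)[::-1])))
print(onz(d,277.5,61,60))
```

```text
210 156 [568.6 -11.9] [577.6  42.7] [580.   63.6] [447.2   3.8]
mark 80.63980919808668
ptr 81.41357861862444
knob 172.63114859062566
[568.8 -12.8  60. ]
```

The white mark is within 1° of the pointer, the lever is back at rest, the sherd is centred, and the bottle stands upright about 200 mm from the turntable's axis.

```bash
python3 -c "
from workcell import ctrl
print(ctrl.close_job())"
```

```text
the job is handed in; nothing more can be done
None
```

I handed the job in after about 23 s of robot time: the reddish sherd is centred on the turntable, the glue bottle stands upright about 200 mm from the turntable's axis, clear of the knob's circle, and one full lever stroke brought the white mark to within about 1° of the red pointer, with the lever back at rest.

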